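# Ready the microscope's power unit for its cover screws

## Task

The lamp power unit of the microscope is ready to be closed: first lift the red service plate out of it and hang the plate by its hole on the peg of the hook stand, leaving it hanging there. Then take the blue cover by its handle and hold it level about a centimetre above the open unit, not touching it, turned so that its three holes lie right over the three threaded holes and each thread can be seen whole through its hole. Finish while holding the cover steady there, so that the screws can be put in: do not put it down or let it go; leave the glassware, the screwdriver and the screw dish where they are.

Things in the scene. Friction and masses are not known exactly. Their poses are not given: they have to be found in the camera images.
- unit: Open ivory power unit, fixed: box 160 (x) x 130 (y) x 60 mm high. Origin: centre of underside; rim at z 60. In the middle a black slot 9 (x) x 62 mm (y), floor z 16, top z 40, holds the red plate. Three brass bosses flush with the rim, each with a dark 6 mm threaded hole: two at the corners of the +x side, one mid -x side (side with red switch and black socket).
- tag: Red service plate: upright, 6 mm thick (x), 56 wide (y), 105 tall (z), about 50 g. Origin: centre of lower edge. A 24 mm hole along x, centred 58 mm above the lower edge, leaves 35 mm of plain plate above it to grip. Starts standing loosely in the unit's slot, axes parallel to the unit's, top 121 mm above the bench; lifts straight out.
- tag_hole (a point): Centre of the hole of the red service plate.
- stand: Steel hook stand, fixed, left or right of the unit: foot 110 x 90 x 12 mm, post 14 mm thick at x +45, 154 high; from its top an 8 mm round peg points along -x, centre line rising from z 150 at the post to z 156 at its 11 mm yellow ball end at x -45. Nothing stands above the peg. Origin: centre of the foot's underside.
- peg_mid (a point): Point on the centre line of the peg of the hook stand, near its middle: 5 mm to the -x side of the stand's origin and 153 mm above the bench.
- cover: Blue cover plate, loose, flat on the bench across the unit from the stand: 160 (x) x 130 (y) x 5 mm, 0.3 kg. Origin: centre of underside. Black handle on top: bar 12 wide (x), 74 long (y), z 35 to 47, legs at y +-33. Holes 14 mm wide at x, y = (64,48), (64,-48), (-64,0); the unit's threads have the same pattern in its frame, so it fits one way round only.
- cover_handle (a point): Middle of the bar of the cover's handle, 41 mm above the cover's underside.
- thread0 (a point): Mouth of the unit's threaded hole at the +x +y corner, at rim height; belongs under cover hole 0. Axes as the unit's.
- cover_hole0 (a point): Cover hole 0 (+x +y corner): centre of the hole on the cover's underside.
- thread1 (a point): Mouth of the unit's threaded hole at the +x -y corner, at rim height; belongs under cover hole 1. Axes as the unit's.
- cover_hole1 (a point): Cover hole 1 (+x -y corner): centre of the hole on the cover's underside.
- thread2 (a point): Mouth of the unit's threaded hole at the middle of the -x side, at rim height; belongs under cover hole 2. Axes as the unit's.
- cover_hole2 (a point): Cover hole 2 (middle of the -x side): centre of the hole on the cover's underside.
- amber_flask: Bystander, loose: amber conical flask, 87 mm wide at the foot, 127 mm tall, at the back of the bench. Origin: centre of its underside.
- clear_flask: Bystander, loose: clear glass conical flask, 101 mm wide at the foot, 147 mm tall, at the back of the bench. Origin: centre of its underside.
- beaker: Bystander, loose: clear glass beaker, 84 mm wide, 100 mm tall, at the back left or right. Origin: centre of its underside.
- dropper: Bystander, loose: small brown bottle with a red cap, 52 mm wide, 110 mm tall, at the back left or right. Origin: centre of its underside.
- screwdriver: Bystander, loose: screwdriver lying beside the white tray on the right. Origin: on its axis, underside of the tool.
- screw_dish: Bystander, loose: round white dish with three brass screws, 68 mm wide, 23 mm tall with the screws, behind the unit, to its left. Origin: centre of its underside.
Mind the look-alikes: they are no part of the job. Of the things shaped like the tag, the red one is meant.

How it is judged:
By the outcome, as a careful person would: the job done as asked, in the order asked, and still so for the second after the job is handed in, while the arm keeps its last pose, push and grip.
It also fails if it takes over 61 s, if anything falls off the work surface, if the arm or the gripper's body presses on something with over 40 N, if the wrist force passes 120 N, or if a joint passes its speed limit or range.

## Robot

A 7-joint arm with a two-finger parallel gripper is mounted at the origin on the work surface. World frame = base frame: x ahead of the robot, y to its left, z up, the work surface at z = 0. Lengths are in mm, angles in rad, forces in N, time in s.
With the tool pointing down it reaches from about 425 to 875 mm from the base axis. Payload 9.9 kg.
Tool frame: the origin (TCP) lies between the finger pads; the fingertips stand 8 mm ahead of it and the grasp point (between the pads) lies 11 mm behind it; z points along the fingers, y is the line along which they close (so a half turn about z gives the same grasp; the last joint's range is limited). The gripper opens to 85 mm and grips with 20 to 120 N. Pads are 22 mm wide; open, the fingers measure 114 mm over their backs; the gripper's body (76 mm by 85 mm) begins 54 mm behind the grasp point. The pads swing forward as they close: fully open they stand 13 mm farther back than shut.
Start: joints at [1.09, 0.576, 0.025, 1.437, -0.015, 1.129, -0.057], TCP at [260.871, -622.556, 239.289] pointing down, gripper open.
Joint ranges: [-2.76, 2.76], [-0.34, 2.15], [-1.52, 1.57], [0.19, 2.46], [-1.09, 4.23], [0.17, 1.99], [-2.82, 2.82]. Speed limits (rad/s): [2.22, 2.22, 3.01, 3.01, 3.14, 3.14, 3.14].

## Interface

Orientations are given as a 3x3 rotation matrix whose columns are the frame's x, y, z axes.
In Python, from rig import arm, eyes gives the robot as it stands.
- The arm moves only by the tool step_arm, never from a script. Its arguments are lists of equal length, an entry for each row: "fingers": the closure, from -1 (fully open) to 1 (shut); "delta_pos": the shift along the world's x, y, z in m, a list of three; "roll": the turn about the world's z in rad. In form: {"fingers": [fingers, ...], "delta_pos": [[tx, ty, tz], ...], "roll": [roll, ...]}. A call has exactly 5 rows; each row shifts and turns the commanded pose from where the row before left it; what a row does not reach is not made up. A row lasts 1/10 s, in which the tool goes at most 50 mm and 8.59 degrees, less where a joint would pass 70% of its speed; a pose out of reach is approached as far as the arm can. A call is refused whole if a number of a shift passes 0.05 or a number of a turn 0.15, either way. A call with a gripper value outside its range is refused whole. The fingers move at their own pace and stop on an object; "newtons" is the grip in N (left out, the last holds). Time passes only in rows, so rows that do not move let the fingers close, or fill a call up. It gives the time, the measured TCP pose, the force, the opening and the grip force at its end, in the units of the state.
- arm.state(): the state, without advancing time (a new reading comes with each control period).
- eyes.snapshot(name): name is "scene" or "top"; returns a dict with "pixels" (384x512x3 uint8, red, green, blue), "camera_matrix" (3x3 intrinsics, pixels), "xyz" and "rotation" of the camera in the world. Camera axes: x right, y up, looking along -z (the intrinsics and any distortion apply to the point x, -y, -z); pixel columns grow to the right and rows downward; lengths in mm; the calibration is good to about 2 mm. A picture is of the moment at which its call begins. There is no depth.
- arm.finish_job(): hands the job in; it is judged then, once.
The state is a dict: "clock": time; "joint_pos": joint angles; "dq": joint speeds; "effort": joint torques, N m; "tool_pos": TCP position; "eef_rot": TCP orientation; "wrist_force": force on the tool from outside, world axes, zero at the start; "moment": the same for the moment, N m; "width": finger opening in mm; "grasp_force": force on a finger pad.
Only numpy, scipy, OpenCV 4.12 (cv2) and the standard library are available. Lean on these libraries where they do the work, as an engineer would, in place of code of your own. Each camera call takes 0.05 s, during which the arm holds its last target. There are 200 camera calls.

## Working session

There is one attempt and no reset: what is moved stays moved. The work goes in short steps, Python scripts to look and compute and a tool call to move; the robot and the scene stay as the last step left them, time stands still between calls to the robot, and variables do not carry over. Pictures are saved under pics/ and viewed, at most 10 in all, crops included, and the job is handed in when it is done.

Besides the shell and the picture viewer there is one more tool, called after "Emit:" by a JSON object that holds its "api" and its "payload", one argument or row to a line. step_arm: Moves the arm, as the interface text tells. Its arguments: {"type":"object","properties":{"fingers":{"type":"array"},"delta_pos":{"type":"array"},"roll":{"type":"array"},"newtons":{"type":"number"}},"required":["fingers","delta_pos","roll"]}

```bash
mkdir -p pics; ls; cat > h.py <<'E'
import numpy as np, cv2, pickle
def snap(names=("top","scene"),tag="a"):
    from rig import eyes
    for n in names:
        s=eyes.snapshot(n); pickle.dump(s,open(f"{n}_{tag}.pkl","wb"))
def load(n,tag): return pickle.load(open(f"{n}_{tag}.pkl","rb"))
def ray(s,u,v):
    K=np.array(s["camera_matrix"]);R=np.array(s["rotation"])
    d=np.linalg.inv(K)@[u,v,1]; return R@(d*[1,-1,-1])
def onz(s,u,v,z):
    d=ray(s,u,v);c=np.array(s["xyz"]); return c+d*(z-c[2])/d[2]
def proj(s,P):
    K=np.array(s["camera_matrix"]);R=np.array(s["rotation"])
    p=(np.atleast_2d(P)-s["xyz"])@R*[1,-1,-1]; q=p@K.T; return q[:,:2]/q[:,2:]
def crop(s,x0,y0,w,h,k,f):
    im=s["pixels"][y0:y0+h,x0:x0+w,::-1]
    cv2.imwrite(f,cv2.resize(im,None,fx=k,fy=k,interpolation=cv2.INTER_CUBIC))
E
python3 - <<'E'
from h import *
snap()
a,b=load("top","a"),load("scene","a")
for s in(a,b): print({k:v for k,v in s.items() if k!="pixels"})
im=np.vstack([a["pixels"][:,:,::-1],b["pixels"][:,:,::-1]])
crop(a,0,0,512,384,1.5,"pics/top.png");crop(b,0,0,512,384,1.5,"pics/scene.png")
from rig import arm
print(arm.state())
E
```

```text
pics
{'camera_matrix': array([[405.65677625,   0.        , 247.68087099],
       [  0.        , 405.65677625, 188.60308805],
       [  0.        ,   0.        ,   1.        ]]), 'xyz': array([ 432.74127953,  -81.82318053, 1481.60515517]), 'rotation': array([[-0.01519696,  0.99446524, -0.10396127],
       [-0.99959433, -0.01761502, -0.02238067],
       [-0.02408808,  0.10357898,  0.9943295 ]])}
{'camera_matrix': array([[402.76976954,   0.        , 250.02521579],
       [  0.        , 402.76976954, 194.57422177],
       [  0.        ,   0.        ,   1.        ]]), 'xyz': array([1429.61134129, -339.07899619,  958.51269459]), 'rotation': array([[ 0.31382058, -0.64758402,  0.69437136],
       [ 0.94927653,  0.22921623, -0.21525333],
       [-0.01976657,  0.72670135,  0.68666908]])}
{'clock': 0.1, 'joint_pos': array([ 1.09018575,  0.57647381,  0.02483656,  1.43780879, -0.01503128,
        1.12899233, -0.05647845]), 'dq': array([ 0.00082358, -0.00328726,  0.00138554, -0.00254754, -0.00163543,
        0.00095044, -0.00029612]), 'effort': array([ 5.15920503e-03, -7.67301822e+01,  2.25681536e+00, -2.86606497e+01,
        1.55604741e-02,  8.67236842e-03, -4.89562694e-05]), 'tool_pos': array([ 260.74701983, -622.18658884,  238.51666236]), 'eef_rot': array([[ 9.22279024e-01,  3.86524281e-01, -6.18641516e-04],
       [ 3.86524773e-01, -9.22278015e-01,  1.36472526e-03],
       [-4.30600188e-05, -1.49777775e-03, -9.99998877e-01]]), 'wrist_force': array([-0.22496596,  1.09955398,  0.02232498]), 'moment': array([0.03627894, 0.00017546, 0.0425405 ]), 'grasp_force': 0.0, 'width': 85.41646370731118}
```

View pics/top.png

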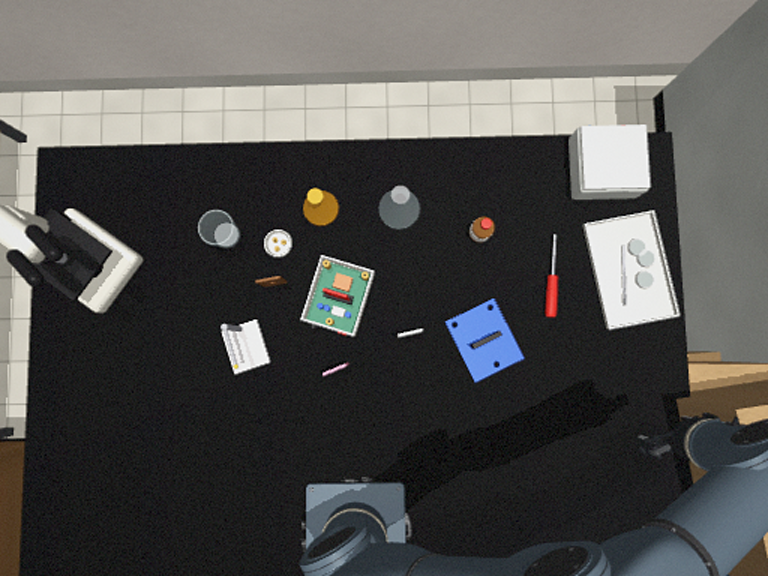

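View pics/scene.png

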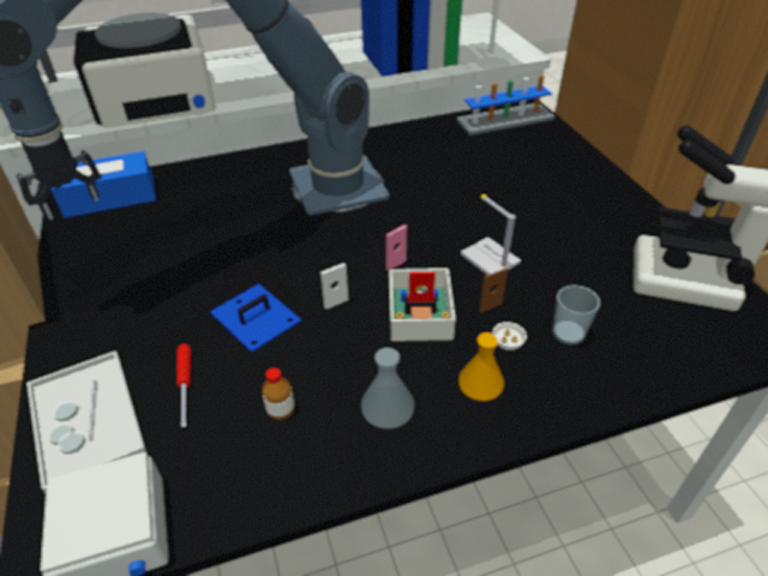

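The top view shows the unit at about (338,296), stand at (245,347), cover at (485,340) in 1.5x pixels. The red plate stands in the unit. The pink, white and brown plates are decoys. I'll enlarge these areas.

```bash
python3 - <<'E'
from h import *
a,b=load("top","a"),load("scene","a")
crop(a,140,160,115,95,6.9,"pics/c1.png")
crop(a,285,190,75,70,8,"pics/c2.png")
crop(b,250,120,110,110,5.4,"pics/c3.png")
E
```

```text
(no output)
```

View pics/c1.png

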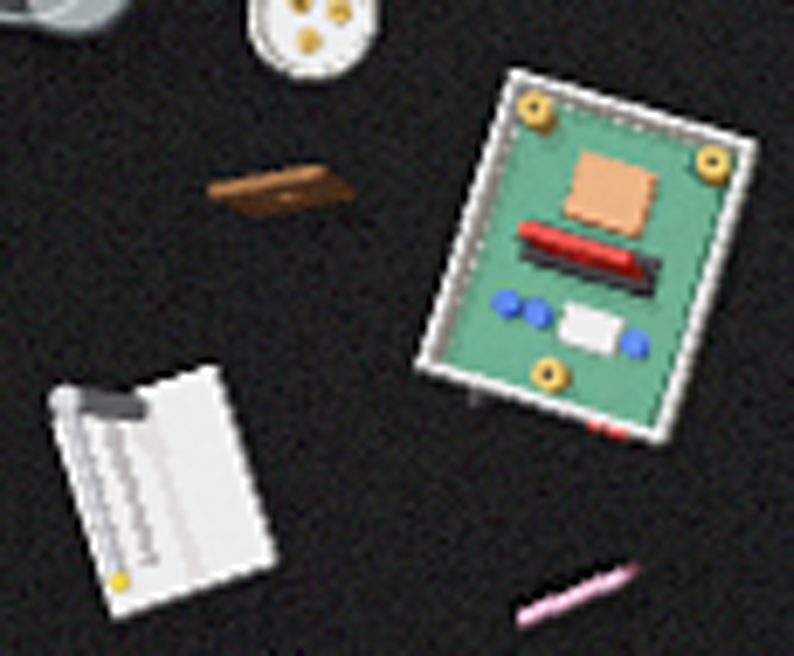

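View pics/c2.png

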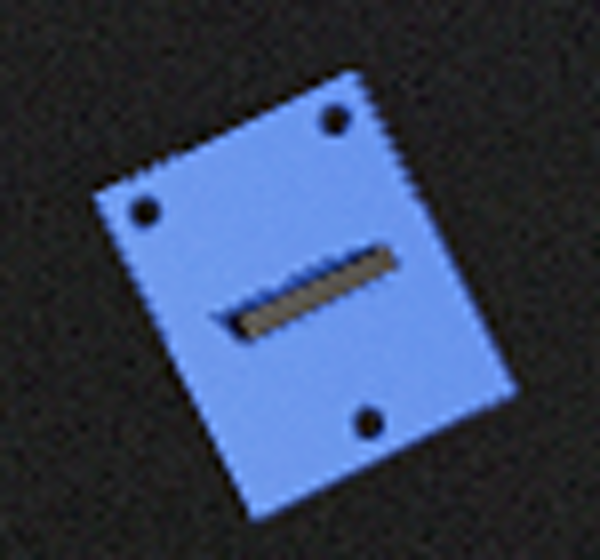

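View pics/c3.png

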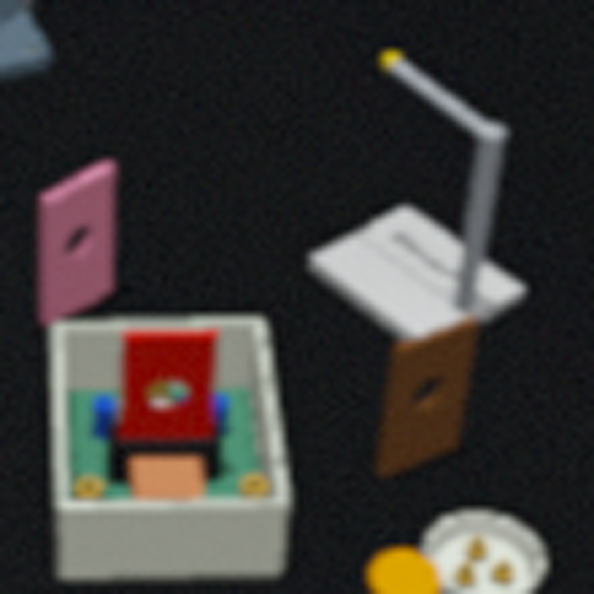

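c1 (6.9x) shows the unit's threads at (535,106), (712,161), (549,373), the plate's top edge from (523,229) to (638,268), and the stand's ball at (119,581). c2 (8x) shows the cover's holes at (335,119), (146,211), (369,423). c3 confirms the peg and the red plate in its slot. Next I'll fit poses.

```bash
cat >> h.py <<'E'
from scipy.optimize import least_squares
def fit(obs,x0,fix=None):
    """obs: list of (cam,u,v,[x,y,z local]); pose x,y,yaw on bench"""
    def r(p):
        c,s=np.cos(p[2]),np.sin(p[2]);o=[]
        for cam,u,v,P in obs:
            W=[p[0]+c*P[0]-s*P[1],p[1]+s*P[0]+c*P[1],P[2]+(p[3] if len(p)>3 else 0)]
            o+=list(proj(cam,W)[0]-[u,v])
        return np.array(o)
    q=least_squares(r,x0); return q.x,q.fun.reshape(-1,2)
E
python3 - <<'E'
from h import *
np.set_printoptions(precision=2,suppress=True)
a,b=load("top","a"),load("scene","a")
def O(s,x0,y0,k,L): return [(s,x0+(X+.5)/k-.5,y0+(Y+.5)/k-.5,P) for X,Y,P in L]
T=lambda L:O(a,140,160,6.9,L); C=lambda L:O(a,285,190,8,L); S=lambda L:O(b,250,120,5.4,L)
ut=T([(535,106,(64,48,60)),(712,161,(64,-48,60)),(549,373,(-64,0,60)),(513,70,(80,65,60)),(757,145,(80,-65,60)),(663,441,(-80,-65,60)),(418,367,(-80,65,60))])
us=S([(90,488,(64,-48,60)),(256,486,(64,48,60)),(268,318,(-80,65,60)),(50,323,(-80,-65,60)),(57,509,(80,-65,60)),(290,503,(80,65,60))])
st=T([(119,581,(-45,0,156)),(66,400,(45,0,154)),(215,368,(55,-45,12)),(275,562,(-55,-45,12)),(115,617,(-55,45,12))])
ss=S([(392,60,(-45,0,156)),(492,131,(45,0,154)),(407,207,(-55,-45,12)),(310,258,(-55,45,12)) ,(526,289,(55,-45,12))])
cv=C([(335,119,(64,-48,3)),(146,211,(64,48,3)),(369,423,(-64,0,3)),(357,70,(80,-65,5)),(518,390,(-80,-65,5)),(253,522,(-80,65,5)),(95,196,(80,65,5))])
for n,o in(("unit top",ut),("unit scene",us),("unit both",ut+us),("stand top",st),("stand sc",ss),("stand both",st+ss),("cover",cv)):
    x,r=fit(o,[600,0,0]); print(n,x,"deg",np.degrees(x[2]));print(np.abs(r).max(1))
for X,Y in((523,229),(638,268)): 
    (_,u,v,_),=T([(X,Y,0)]); print("tag",onz(a,u,v,121))
for X,Y in((236,325),(398,260)):
    (_,u,v,_),=C([(X,Y,0)]); print("bar",onz(a,u,v,47))
E
```

```text
unit top [555.3   31.72  -0.31] deg -18.022604118483542
[0.27 0.28 0.13 0.17 0.43 0.17 0.09]
unit scene [557.85  33.71  -0.32] deg -18.120864099214003
[0.12 0.22 0.98 0.89 0.65 0.39]
unit both [556.36  32.82  -0.31] deg -17.98486327214683
[0.26 0.14 0.26 0.45 0.73 0.47 0.37 0.5  0.5  1.46 0.44 0.43 0.79]
stand top [438.58 259.5    0.31] deg 17.485681468352297
[0.26 0.11 0.57 0.25 0.39]
stand sc [419.7  280.4    1.38] deg 79.05922062193831
[ 3.19 11.83 16.62  8.24  1.55]
stand both [435.77 269.52   0.59] deg 33.54367611583796
[ 0.75  6.38  8.16  3.97  2.26  0.93  3.73 16.48 14.26 11.91]
cover [ 445.78 -317.43    0.43] deg 24.728875378732027
[0.12 0.07 0.09 0.35 0.31 0.51 0.25]
tag [562.82  58.12 121.  ]
tag [542.72   2.   121.  ]
bar [ 432.07 -280.03   47.  ]
bar [ 459.34 -351.72   47.  ]
```

```bash
python3 - <<'E'
from h import *
np.set_printoptions(precision=2,suppress=True)
a,b=load("top","a"),load("scene","a")
def O(s,x0,y0,k,L): return [(s,x0+(X+.5)/k-.5,y0+(Y+.5)/k-.5,P) for X,Y,P in L]
T=lambda L:O(a,140,160,6.9,L); S=lambda L:O(b,250,120,5.4,L)
st=T([(119,581,(-45,0,156)),(66,400,(45,0,154)),(215,368,(55,-45,12)),(275,562,(-55,-45,12)),(115,617,(-55,45,12))])
ss=S([(392,60,(-45,0,156)),(492,129,(45,0,154)),(407,207,(-55,45,12)),(310,258,(-55,-45,12)) ,(526,289,(55,45,12))])
tg=S([(124,333,(-3,-28,121)),(216,332,(-3,28,121))])
for n,o in(("stand top",st),("stand sc",ss),("stand both",st+ss),("tag sc",tg)):
    x,r=fit(o,[500,50,0]); print(n,x,"deg",np.degrees(x[2]));print(np.abs(r).max(1))
# predicted tag top-face/side corners in top crop for unit pose, colour profile across the plate middle
for px,py in((555.3,31.7),(556.4,32.8)):
    y=np.radians(-18);R=np.array([[np.cos(y),-np.sin(y)],[np.sin(y),np.cos(y)]])
    for P in((3,0,121),(-3,0,121),(-3,0,40)):
        w=np.r_[R@P[:2]+[px,py],P[2]]; print(proj(a,w))
h=a["pixels"][190:204,222:226]; print(h.mean(1).astype(int).tolist())
E
```

```text
stand top [438.58 259.5    0.31] deg 17.485681127219124
[0.26 0.11 0.57 0.25 0.39]
stand sc [441.19 261.8    0.31] deg 17.956170994224713
[0.52 0.46 0.19 0.34 0.51]
stand both [439.64 260.73   0.3 ] deg 17.428857544056786
[0.25 0.27 0.85 0.21 0.75 0.44 0.38 0.37 0.64 1.  ]
tag sc [559.92  33.41  -0.32] deg -18.3315911274868
[0.43 0.43]
[[223.47 194.  ]]
[[222.93 195.69]]
[[224.86 197.65]]
[[223.14 193.68]]
[[222.61 195.37]]
[[224.55 197.35]]
[[240, 184, 136], [194, 142, 102], [108, 138, 110], [89, 148, 126], [186, 100, 92], [238, 88, 81], [174, 45, 41], [138, 24, 21], [84, 56, 56], [55, 54, 57], [68, 107, 89], [98, 160, 132], [107, 173, 144], [116, 178, 151]]
```

Emit:
{"api": "step_arm", "payload": {
  "fingers": [-1,-1,-1,-1,-1],
  "delta_pos": [
    [0.015,0.033,0],
    [0.015,0.033,0],
    [0.015,0.033,0],
    [0.015,0.033,0],
    [0.015,0.033,0]
  ],
  "roll": [0.043,0.043,0.043,0.043,0.043],
  "newtons": 30
}}

```text
clock: 0.6
tool_pos: [336.2, -456.0, 239.0]
eef_rot: [[0.818, 0.576, -0.0], [0.576, -0.818, 0.0], [-0.0, -0.001, -1.0]]
wrist_force: [0.4, -0.3, 0.9]
width: 85.4
grasp_force: 0.0
```

Emit:
{"api": "step_arm", "payload": {
  "fingers": [-1,-1,-1,-1,-1],
  "delta_pos": [
    [0.015,0.033,0],
    [0.015,0.033,0],
    [0.015,0.033,0],
    [0.015,0.033,0],
    [0.015,0.033,0]
  ],
  "roll": [0.043,0.043,0.043,0.043,0.043]
}}

```text
clock: 1.1
tool_pos: [411.1, -291.1, 239.1]
eef_rot: [[0.676, 0.737, -0.0], [0.737, -0.676, 0.0], [-0.0, -0.0, -1.0]]
wrist_force: [1.2, -0.9, 0.0]
width: 85.3
grasp_force: 0.0
```

Emit:
{"api": "step_arm", "payload": {
  "fingers": [-1,-1,-1,-1,-1],
  "delta_pos": [
    [0.015,0.033,0],
    [0.015,0.033,0],
    [0.015,0.033,0],
    [0.015,0.033,0],
    [0.015,0.033,0]
  ],
  "roll": [0.043,0.043,0.043,0.043,0.043]
}}

```text
clock: 1.6
tool_pos: [486.1, -126.2, 239.1]
eef_rot: [[0.503, 0.864, -0.0], [0.864, -0.503, -0.0], [-0.0, -0.0, -1.0]]
wrist_force: [0.3, -0.1, -0.5]
width: 85.7
grasp_force: 0.0
```

Emit:
{"api": "step_arm", "payload": {
  "fingers": [-1,-1,-1,-1,-1],
  "delta_pos": [
    [0.015,0.033,0],
    [0.015,0.033,0],
    [0.015,0.033,0],
    [0.015,0.033,0],
    [0,0,0]
  ],
  "roll": [0.043,0.043,0.043,0.043,0.043]
}}

```text
clock: 2.1
tool_pos: [547.2, 10.4, 239.1]
eef_rot: [[0.301, 0.954, 0.001], [0.954, -0.301, 0.003], [0.003, -0.0, -1.0]]
wrist_force: [0.5, 0.1, 0.1]
width: 85.3
grasp_force: 0.0
```

Emit:
{"api": "step_arm", "payload": {
  "fingers": [-1,-1,-1,-1,-1],
  "delta_pos": [
    [0.0105,0.014,0],
    [0,0.014,0],
    [0,0,-0.02],
    [0,0,-0.03],
    [0,0,-0.03]
  ],
  "roll": [0,0,0,0,0]
}}

```text
clock: 2.6
tool_pos: [556.5, 33.1, 158.7]
eef_rot: [[0.31, 0.951, 0.001], [0.951, -0.31, 0.0], [0.001, 0.001, -1.0]]
wrist_force: [0.3, 0.8, -0.2]
width: 85.5
grasp_force: 0.0
```

Emit:
{"api": "step_arm", "payload": {
  "fingers": [-1,-1,-1,-1,-1],
  "delta_pos": [
    [0,0,-0.03],
    [0,0,-0.02],
    [0,0,-0.009],
    [0,0,0],
    [0,0,0]
  ],
  "roll": [0,0,0,0,0]
}}

```text
clock: 3.1
tool_pos: [556.9, 32.7, 101.1]
eef_rot: [[0.309, 0.951, 0.001], [0.951, -0.309, 0.0], [0.0, 0.001, -1.0]]
wrist_force: [-0.4, 0.5, 0.3]
width: 85.6
grasp_force: 0.0
```

```bash
python3 - <<'E'
from h import *
snap(tag="b"); a,b=load("top","b"),load("scene","b")
x=cv2.resize(a["pixels"][150:240,180:280],(500,450),interpolation=cv2.INTER_CUBIC)
y=cv2.resize(b["pixels"][110:230,230:310],(300,450),interpolation=cv2.INTER_CUBIC)
cv2.imwrite("pics/b.png",np.hstack([x,y])[:,:,::-1])
E
```

```text
(no output)
```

View pics/b.png

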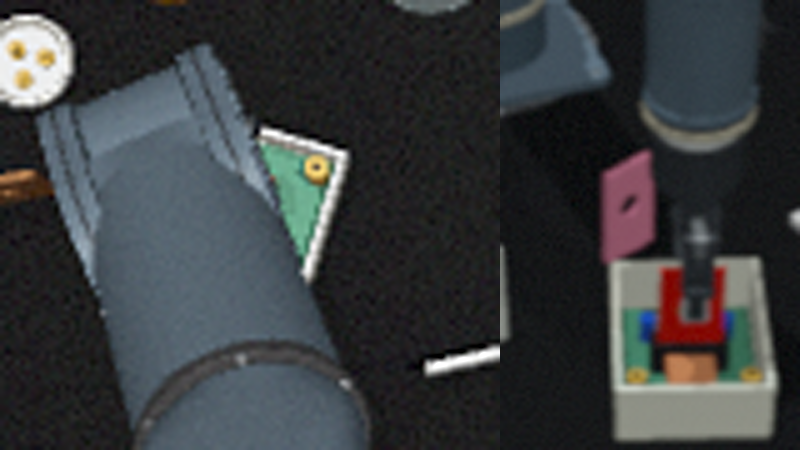

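The fingers straddle the red plate: in the scene half the front finger is at about (697,300), central on the plate. I'll close on it.

Emit:
{"api": "step_arm", "payload": {
  "fingers": [1,1,1,1,1],
  "delta_pos": [
    [0,0,0],
    [0,0,0],
    [0,0,0],
    [0,0,0],
    [0,0,0]
  ],
  "roll": [0,0,0,0,0],
  "newtons": 30
}}

```text
clock: 3.7
tool_pos: [556.4, 32.5, 100.3]
eef_rot: [[0.309, 0.951, 0.0], [0.951, -0.309, 0.0], [0.0, 0.0, -1.0]]
wrist_force: [-0.7, -0.2, -0.1]
width: 12.6
grasp_force: 0.0
```

Emit:
{"api": "step_arm", "payload": {
  "fingers": [1,1,1,1,1],
  "delta_pos": [
    [0,0,0],
    [0,0,0],
    [0,0,0],
    [0,0,0.005],
    [0,0,0.01]
  ],
  "roll": [0,0,0,0,0]
}}

```text
clock: 4.2
tool_pos: [555.8, 32.4, 115.2]
eef_rot: [[0.309, 0.951, -0.002], [0.951, -0.309, -0.0], [-0.001, -0.002, -1.0]]
wrist_force: [-0.0, 0.1, 0.6]
width: 5.4
grasp_force: 32.7
```

Emit:
{"api": "step_arm", "payload": {
  "fingers": [1,1,1,1,1],
  "delta_pos": [
    [0,0,0.02],
    [0,0,0.03],
    [0,0,0.03],
    [0,0,0.03],
    [-0.01,0.012,0]
  ],
  "roll": [0,0,0,0,0.05]
}}

```text
clock: 4.7
tool_pos: [549.0, 43.5, 229.8]
eef_rot: [[0.263, 0.965, 0.008], [0.965, -0.263, 0.0], [0.002, 0.007, -1.0]]
wrist_force: [0.3, 0.6, -0.9]
width: 4.8
grasp_force: 32.7
```

Emit:
{"api": "step_arm", "payload": {
  "fingers": [1,1,1,1,1],
  "delta_pos": [
    [-0.02,0.0235,0],
    [-0.02,0.0235,0],
    [-0.02,0.0235,0],
    [-0.02,0.0235,0],
    [-0.02,0.0235,0]
  ],
  "roll": [0.07,0.07,0.07,0.07,0.07]
}}

```text
clock: 5.2
tool_pos: [444.9, 162.9, 225.5]
eef_rot: [[-0.09, 0.996, 0.0], [0.996, 0.09, -0.0], [-0.0, -0.0, -1.0]]
wrist_force: [0.4, 1.5, 0.2]
width: 5.6
grasp_force: 32.7
```

Emit:
{"api": "step_arm", "payload": {
  "fingers": [1,1,1,1,1],
  "delta_pos": [
    [-0.02,0.0235,0],
    [-0.02,0.0235,0],
    [-0.02,0.0235,0],
    [-0.0085,0.0085,0],
    [0,0,0]
  ],
  "roll": [0.07,0.07,0.06,0.02,0]
}}

```text
clock: 5.7
tool_pos: [376.6, 241.9, 225.5]
eef_rot: [[-0.305, 0.952, -0.0], [0.952, 0.305, 0.0], [0.0, 0.0, -1.0]]
wrist_force: [-0.0, -0.3, -0.1]
width: 5.4
grasp_force: 32.7
```

Emit:
{"api": "step_arm", "payload": {
  "fingers": [1,1,1,1,1],
  "delta_pos": [
    [0,0,-0.02],
    [0,0,-0.015],
    [0,0,-0.01],
    [0,0,0],
    [0,0,0]
  ],
  "roll": [0,0,0,0,0]
}}

```text
clock: 6.2
tool_pos: [378.3, 240.6, 180.5]
eef_rot: [[-0.3, 0.954, -0.0], [0.954, 0.3, -0.0], [-0.0, -0.0, -1.0]]
wrist_force: [-0.1, 0.0, -0.4]
width: 5.3
grasp_force: 32.7
```

```bash
python3 - <<'E'
from h import *
snap(tag="c"); a,b=load("top","c"),load("scene","c")
x=cv2.resize(a["pixels"][175:265,130:230],(440,396),interpolation=cv2.INTER_CUBIC)
y=cv2.resize(b["pixels"][100:210,270:370],(360,396),interpolation=cv2.INTER_CUBIC)
cv2.imwrite("pics/c.png",np.hstack([x,y])[:,:,::-1])
E
```

```text
(no output)
```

View pics/c.png

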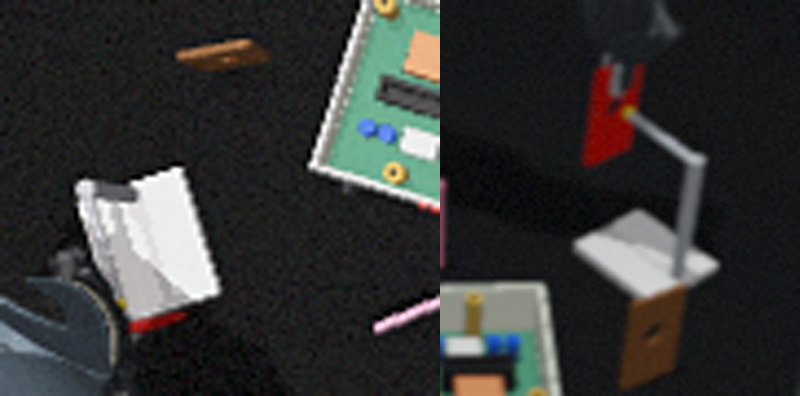

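The plate is lined up before the peg's ball, which sits at (628,112) in the right half. I'll check the alignment numerically.

```bash
python3 - <<'E'
from h import *
np.set_printoptions(precision=2,suppress=True)
b=load("scene","c")
y=np.radians(17.5);R=np.array([[np.cos(y),-np.sin(y)],[np.sin(y),np.cos(y)]])
def P(o,p): return np.r_[R@p[:2]+o[:2],p[2]]
st=(440,260.7); t=(378.3,240.6); z0=180.5-84.3
for n,o,p in(("ball",st,(-45,0,156)),("bl",t,(3,-28,z0)),("br",t,(3,28,z0)),("tl",t,(-3,-28,z0+105)),("hole",t,(3,0,z0+58))):
    q=proj(b,P(o,p))[0]; print(n,(q-[270,100]+.5)*3.6+[440,0])
print(R.T@(np.array(t)-st))
E
```

```text
ball [628.17 113.64]
bl [588.82 166.45]
br [630.54 146.21]
tl [593.88  73.08]
hole [615.46 107.49]
[-64.89  -0.62]
```

```bash
python3 - <<'E'
from h import *
b=load("scene","c")
crop(b,300,105,40,50,12,"pics/d.png")
E
```

```text
(no output)
```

View pics/d.png

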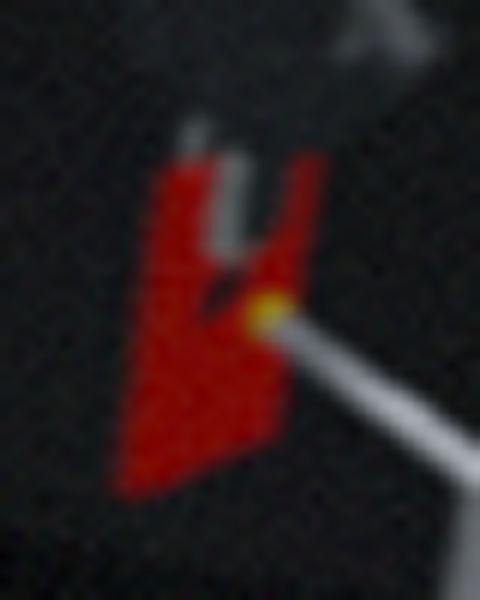

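The hole is at (218,290) and the ball at (268,312), which agrees with the prediction to about 2 mm. I'll thread it on.

Emit:
{"api": "step_arm", "payload": {
  "fingers": [1,1,1,1,1],
  "delta_pos": [
    [0.0095,0.0032,0],
    [0.0095,0.0032,0],
    [0.0095,0.003,0],
    [0,0,0],
    [0,0,0]
  ],
  "roll": [0,0,0,0,0]
}}

```text
clock: 6.8
tool_pos: [406.5, 250.4, 180.1]
eef_rot: [[-0.301, 0.954, -0.001], [0.954, 0.301, -0.0], [0.0, -0.001, -1.0]]
wrist_force: [0.1, 0.2, -0.1]
width: 5.5
grasp_force: 32.7
```

Emit:
{"api": "step_arm", "payload": {
  "fingers": [1,1,1,1,1],
  "delta_pos": [
    [0.0095,0.003,0],
    [0.0095,0.003,0],
    [0.0095,0.003,0],
    [0,0,0],
    [0,0,0]
  ],
  "roll": [0,0,0,0,0]
}}

```text
clock: 7.3
tool_pos: [434.9, 259.4, 180.1]
eef_rot: [[-0.301, 0.954, -0.001], [0.954, 0.301, -0.0], [0.0, -0.001, -1.0]]
wrist_force: [-0.4, -0.1, -0.4]
width: 5.7
grasp_force: 32.7
```

Emit:
{"api": "step_arm", "payload": {
  "fingers": [1,1,1,1,1],
  "delta_pos": [
    [0,0,-0.003],
    [0,0,-0.003],
    [0,0,-0.001],
    [0,0,0],
    [0,0,0]
  ],
  "roll": [0,0,0,0,0]
}}

```text
clock: 7.8
tool_pos: [434.8, 259.4, 173.3]
eef_rot: [[-0.301, 0.954, -0.0], [0.954, 0.301, -0.0], [-0.0, -0.0, -1.0]]
wrist_force: [0.8, 0.1, -0.1]
width: 5.7
grasp_force: 32.7
```

Emit:
{"api": "step_arm", "payload": {
  "fingers": [1,1,1,1,1],
  "delta_pos": [
    [0,0,-0.001],
    [0,0,-0.0005],
    [0,0,0],
    [0,0,0],
    [0,0,0]
  ],
  "roll": [0,0,0,0,0]
}}

```text
clock: 8.3
tool_pos: [434.9, 259.3, 171.8]
eef_rot: [[-0.301, 0.954, 0.0], [0.954, 0.301, 0.0], [0.0, 0.0, -1.0]]
wrist_force: [1.2, -0.3, 0.4]
width: 5.1
grasp_force: 32.7
```

```bash
python3 - <<'E'
from h import *
snap(tag="e"); a,b=load("top","e"),load("scene","e")
x=cv2.resize(a["pixels"][190:260,130:200],(400,400),interpolation=cv2.INTER_CUBIC)
y=cv2.resize(b["pixels"][105:165,300:360],(400,400),interpolation=cv2.INTER_CUBIC)
cv2.imwrite("pics/e.png",np.hstack([x,y])[:,:,::-1])
E
```

```text
(no output)
```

View pics/e.png

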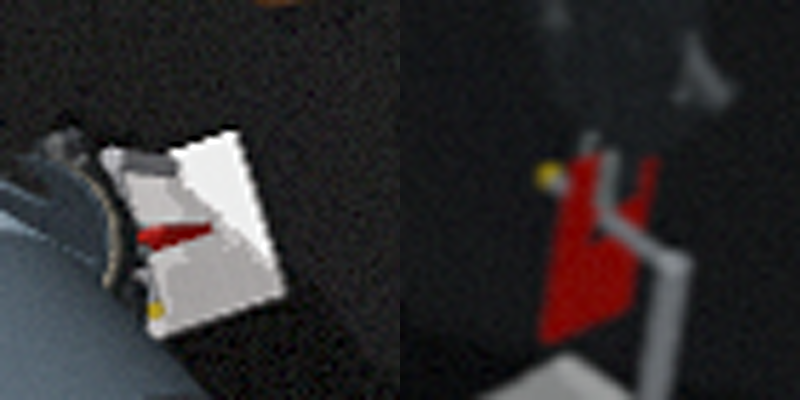

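The peg passes through the plate: the ball at (548,175) is on the far side of the red sheet. I'll lower it gently to contact.

Emit:
{"api": "step_arm", "payload": {
  "fingers": [1,1,1,1,1],
  "delta_pos": [
    [0,0,-0.0005],
    [0,0,-0.0005],
    [0,0,0],
    [0,0,0],
    [0,0,0]
  ],
  "roll": [0,0,0,0,0]
}}

```text
clock: 8.9
tool_pos: [435.0, 259.4, 171.3]
eef_rot: [[-0.301, 0.954, 0.001], [0.954, 0.301, 0.0], [-0.0, 0.001, -1.0]]
wrist_force: [-2.0, -1.7, 8.2]
width: 5.4
grasp_force: 34.1
```

Emit:
{"api": "step_arm", "payload": {
  "fingers": [1,1,1,1,1],
  "delta_pos": [
    [0,0,-0.0005],
    [0,0,-0.0005],
    [0,0,0],
    [0,0,0],
    [0,0,0]
  ],
  "roll": [0,0,0,0,0]
}}

```text
clock: 9.4
tool_pos: [435.0, 259.5, 171.0]
eef_rot: [[-0.301, 0.954, 0.001], [0.954, 0.301, 0.0], [-0.0, 0.001, -1.0]]
wrist_force: [-4.4, -3.1, 17.1]
width: 5.7
grasp_force: 35.5
```

Emit:
{"api": "step_arm", "payload": {
  "fingers": [1,1,0.8,0.6,0.4],
  "delta_pos": [
    [0,0,0.001],
    [0,0,0],
    [0,0,0],
    [0,0,0],
    [0,0,0]
  ],
  "roll": [0,0,0,0,0]
}}

```text
clock: 9.9
tool_pos: [434.8, 259.3, 170.6]
eef_rot: [[-0.301, 0.954, -0.0], [0.954, 0.301, -0.0], [-0.0, -0.0, -1.0]]
wrist_force: [-0.4, 0.2, 0.8]
width: 25.5
grasp_force: 0.0
```

Emit:
{"api": "step_arm", "payload": {
  "fingers": [0.3,0.3,0.3,0.3,0.3],
  "delta_pos": [
    [0,0,0],
    [0,0,0],
    [0,0,0.005],
    [0,0,0.01],
    [0,0,0.02]
  ],
  "roll": [0,0,0,0,0]
}}

```text
clock: 10.4
tool_pos: [434.4, 259.0, 205.9]
eef_rot: [[-0.302, 0.953, -0.002], [0.953, 0.302, -0.001], [-0.0, -0.002, -1.0]]
wrist_force: [0.6, 0.3, 0.1]
width: 30.1
grasp_force: 0.0
```

Emit:
{"api": "step_arm", "payload": {
  "fingers": [0.3,0.3,0.3,0.3,0.3],
  "delta_pos": [
    [0,0,0.03],
    [0,0,0.03],
    [0,-0.02,0],
    [0,-0.04,0],
    [0,-0.04,0]
  ],
  "roll": [0,0,0,0,0]
}}

```text
clock: 10.9
tool_pos: [434.8, 158.9, 266.8]
eef_rot: [[-0.303, 0.953, 0.001], [0.953, 0.303, 0.001], [0.0, 0.001, -1.0]]
wrist_force: [1.5, 0.2, -0.7]
width: 30.2
grasp_force: 0.0
```

```bash
python3 - <<'E'
from h import *
snap(tag="f"); a,b=load("top","f"),load("scene","f")
x=cv2.resize(a["pixels"][190:260,130:200],(400,400),interpolation=cv2.INTER_CUBIC)
y=cv2.resize(b["pixels"][105:165,300:360],(400,400),interpolation=cv2.INTER_CUBIC)
cv2.imwrite("pics/f.png",np.hstack([x,y])[:,:,::-1])
E
```

```text
(no output)
```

View pics/f.png

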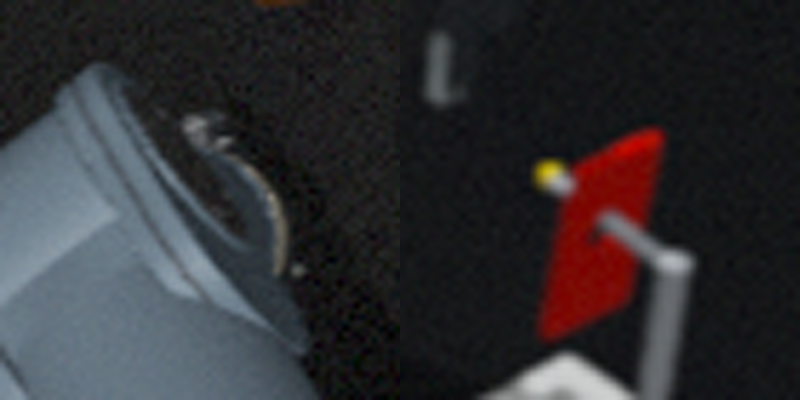

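The plate hangs on the peg, with the ball at (548,175) beyond it and the post at (675,265) on this side. Next is the cover.

Emit:
{"api": "step_arm", "payload": {
  "fingers": [-0.2,-0.2,-0.2,-0.2,-0.2],
  "delta_pos": [
    [0.008,-0.04,0],
    [0.008,-0.04,0],
    [0.008,-0.04,0],
    [0.008,-0.04,0],
    [0.008,-0.04,0]
  ],
  "roll": [0.0124,0.0124,0.0124,0.0124,0.0124]
}}

```text
clock: 11.5
tool_pos: [475.3, -41.6, 266.8]
eef_rot: [[-0.361, 0.933, 0.001], [0.933, 0.361, 0.0], [-0.0, 0.001, -1.0]]
wrist_force: [1.1, 0.6, 0.3]
width: 51.2
grasp_force: 0.0
```

Emit:
{"api": "step_arm", "payload": {
  "fingers": [-0.2,-0.2,-0.2,-0.2,-0.2],
  "delta_pos": [
    [0,-0.04,0],
    [-0.007,-0.04,0],
    [-0.007,-0.04,0],
    [-0.007,-0.04,0],
    [-0.007,-0.04,0]
  ],
  "roll": [0.0124,0.0124,0.0124,0.0124,0.0124]
}}

```text
clock: 12.0
tool_pos: [446.9, -241.8, 266.7]
eef_rot: [[-0.418, 0.908, 0.001], [0.908, 0.418, -0.0], [-0.001, 0.001, -1.0]]
wrist_force: [1.2, 0.8, -0.8]
width: 51.1
grasp_force: 0.0
```

Emit:
{"api": "step_arm", "payload": {
  "fingers": [-0.2,-0.2,-0.2,-0.2,-0.2],
  "delta_pos": [
    [0,-0.04,0],
    [0,-0.036,0],
    [0,0,0],
    [0,0,0],
    [0,0,0]
  ],
  "roll": [0,0,0,0,0]
}}

```text
clock: 12.5
tool_pos: [447.5, -315.2, 266.2]
eef_rot: [[-0.418, 0.908, 0.001], [0.908, 0.418, 0.001], [0.0, 0.001, -1.0]]
wrist_force: [0.1, 0.5, 0.1]
width: 51.2
grasp_force: 0.0
```

```bash
python3 - <<'E'
from rig import arm
import numpy as np
s=arm.state();print(s["clock"],s["tool_pos"],np.degrees(np.arctan2(s["eef_rot"][1,1],s["eef_rot"][0,1])),s["joint_pos"])
E
```

```text
12.5 [ 447.46185976 -315.19192495  266.18925254] 24.736082285719213 [ 0.79788671  0.37729482 -0.38326627  1.72801889  0.15713949  1.06642202
  0.79458521]
```

Emit:
{"api": "step_arm", "payload": {
  "fingers": [-0.2,-0.2,-0.2,-0.2,-0.2],
  "delta_pos": [
    [-0.0005,-0.001,-0.03],
    [0,0,-0.04],
    [0,0,-0.04],
    [0,0,-0.04],
    [0,0,-0.03]
  ],
  "roll": [0,0,0,0,0]
}}

```text
clock: 13.0
tool_pos: [446.5, -315.7, 84.2]
eef_rot: [[-0.419, 0.908, -0.001], [0.908, 0.419, 0.001], [0.001, 0.0, -1.0]]
wrist_force: [1.1, -1.1, -0.5]
width: 51.3
grasp_force: 0.0
```

Emit:
{"api": "step_arm", "payload": {
  "fingers": [-0.2,-0.2,-0.2,-0.2,-0.2],
  "delta_pos": [
    [0,0,-0.02],
    [0,0,-0.02],
    [0,0,-0.01],
    [0,0,-0.006],
    [0,0,0]
  ],
  "roll": [0,0,0,0,0]
}}

```text
clock: 13.5
tool_pos: [446.6, -317.1, 29.8]
eef_rot: [[-0.418, 0.909, -0.0], [0.909, 0.418, 0.0], [0.0, -0.0, -1.0]]
wrist_force: [-0.0, 0.1, 0.2]
width: 50.9
grasp_force: 0.0
```

Emit:
{"api": "step_arm", "payload": {
  "fingers": [0.3,0.5,0.6,0.8,1],
  "delta_pos": [
    [0,0,0],
    [0,0,0],
    [0,0,0],
    [0,0,0],
    [0,0,0]
  ],
  "roll": [0,0,0,0,0],
  "newtons": 80
}}

```text
clock: 14.0
tool_pos: [446.7, -317.9, 30.6]
eef_rot: [[-0.417, 0.909, 0.001], [0.909, 0.417, -0.001], [-0.001, 0.001, -1.0]]
wrist_force: [-1.2, 1.9, 7.2]
width: 10.6
grasp_force: 78.2
```

Emit:
{"api": "step_arm", "payload": {
  "fingers": [1,1,1,1,1],
  "delta_pos": [
    [0,0,0],
    [0,0,0],
    [0,0,0],
    [0,0,0],
    [0,0,0]
  ],
  "roll": [0,0,0,0,0]
}}

```text
clock: 14.5
tool_pos: [446.7, -317.9, 30.6]
eef_rot: [[-0.417, 0.909, 0.001], [0.909, 0.417, -0.001], [-0.001, 0.001, -1.0]]
wrist_force: [0.3, 0.8, 6.6]
width: 10.3
grasp_force: 78.2
```

Emit:
{"api": "step_arm", "payload": {
  "fingers": [1,1,1,1,1],
  "delta_pos": [
    [0,0,0.005],
    [0,0,0.01],
    [0,0,0.02],
    [0,0,0.03],
    [0,0,0.03]
  ],
  "roll": [0,0,0,0,0]
}}

```text
clock: 15.0
tool_pos: [445.8, -317.3, 126.0]
eef_rot: [[-0.417, 0.909, -0.001], [0.909, 0.417, 0.001], [0.001, -0.001, -1.0]]
wrist_force: [0.3, -0.6, -4.4]
width: 10.6
grasp_force: 78.2
```

Emit:
{"api": "step_arm", "payload": {
  "fingers": [1,1,1,1,1],
  "delta_pos": [
    [0,0,0.03],
    [0,0,0.03],
    [0,0,0.015],
    [0,0,0],
    [0,0,0]
  ],
  "roll": [0,0,0,0,0]
}}

```text
clock: 15.5
tool_pos: [445.9, -317.5, 199.7]
eef_rot: [[-0.417, 0.909, -0.0], [0.909, 0.417, -0.0], [0.0, -0.0, -1.0]]
wrist_force: [-0.6, 0.3, -3.8]
width: 10.5
grasp_force: 78.3
```

Emit:
{"api": "step_arm", "payload": {
  "fingers": [1,1,1,1,1],
  "delta_pos": [
    [0.005,0.017,0],
    [0.008,0.025,0],
    [0.008,0.025,0],
    [0.008,0.025,0],
    [0.008,0.025,0]
  ],
  "roll": [-0.04,-0.05,-0.05,-0.05,-0.05]
}}

```text
clock: 16.0
tool_pos: [482.6, -199.4, 198.3]
eef_rot: [[-0.187, 0.982, -0.003], [0.982, 0.187, 0.001], [0.002, -0.002, -1.0]]
wrist_force: [0.0, -0.3, -3.9]
width: 10.6
grasp_force: 78.3
```

Emit:
{"api": "step_arm", "payload": {
  "fingers": [1,1,1,1,1],
  "delta_pos": [
    [0.008,0.025,0],
    [0.008,0.025,0],
    [0.008,0.025,0],
    [0.008,0.025,0],
    [0.008,0.025,0]
  ],
  "roll": [-0.05,-0.05,-0.05,-0.05,-0.05]
}}

```text
clock: 16.5
tool_pos: [522.6, -74.6, 198.3]
eef_rot: [[0.062, 0.998, -0.003], [0.998, -0.062, 0.0], [0.0, -0.003, -1.0]]
wrist_force: [-0.4, 0.5, -3.5]
width: 10.4
grasp_force: 78.3
```

Emit:
{"api": "step_arm", "payload": {
  "fingers": [1,1,1,1,1],
  "delta_pos": [
    [0.008,0.025,0],
    [0.008,0.025,0],
    [0.008,0.025,0],
    [0.008,0.025,0],
    [0.0087,0.0085,0]
  ],
  "roll": [-0.05,-0.05,-0.05,-0.05,-0.055]
}}

```text
clock: 17.0
tool_pos: [563.2, 36.3, 198.2]
eef_rot: [[0.308, 0.951, -0.003], [0.951, -0.308, 0.001], [0.0, -0.003, -1.0]]
wrist_force: [0.4, -0.0, -3.3]
width: 10.3
grasp_force: 78.3
```

Emit:
{"api": "step_arm", "payload": {
  "fingers": [1,1,1,1,1],
  "delta_pos": [
    [0,0,0],
    [0,0,0],
    [0,0,0],
    [0,0,0],
    [0,0,0]
  ],
  "roll": [0,0,0,0,0]
}}

```text
clock: 17.5
tool_pos: [563.8, 32.1, 199.8]
eef_rot: [[0.311, 0.951, -0.0], [0.951, -0.311, -0.0], [-0.0, -0.0, -1.0]]
wrist_force: [-0.4, 0.4, -4.3]
width: 10.7
grasp_force: 78.3
```

Emit:
{"api": "step_arm", "payload": {
  "fingers": [1,1,1,1,1],
  "delta_pos": [
    [-0.0074,0.0007,-0.01],
    [0,0,-0.02],
    [0,0,-0.02],
    [0,0,-0.02],
    [0,0,-0.01]
  ],
  "roll": [0,0,0,0,0]
}}

```text
clock: 18.0
tool_pos: [555.9, 33.1, 118.4]
eef_rot: [[0.31, 0.951, -0.002], [0.951, -0.31, -0.0], [-0.001, -0.002, -1.0]]
wrist_force: [0.2, 0.4, -3.2]
width: 10.4
grasp_force: 78.2
```

Emit:
{"api": "step_arm", "payload": {
  "fingers": [1,1,1,1,1],
  "delta_pos": [
    [0,0,0],
    [0,0,0],
    [0,0,0],
    [0,0,0],
    [0,0,0]
  ],
  "roll": [0,0,0,0,0]
}}

```text
clock: 18.5
tool_pos: [557.0, 33.5, 120.4]
eef_rot: [[0.31, 0.951, 0.001], [0.951, -0.31, 0.0], [0.0, 0.001, -1.0]]
wrist_force: [-0.5, 0.4, -3.5]
width: 10.2
grasp_force: 78.2
```

```bash
cat > m.py <<'E'
from h import *
import sys
np.set_printoptions(precision=2,suppress=True)
tag=sys.argv[1]; z=float(sys.argv[2])
snap(tag=tag)
for n in("scene","top"):
    s=load(n,tag); p=s["pixels"].astype(int)
    m=((p[...,2]>90)&(p[...,2]-p[...,0]>50)&(p[...,2]-p[...,1]>25)).astype(np.uint8)
    m[:, :int(sys.argv[3]) if n=="scene" else 0]=0
    k,l,st,ce=cv2.connectedComponentsWithStats(m)
    for i in range(1,k):
        if st[i,4]<60: continue
        c=max(cv2.findContours((l==i).astype(np.uint8),cv2.RETR_EXTERNAL,cv2.CHAIN_APPROX_NONE)[0],key=cv2.contourArea)
        h=cv2.convexHull(c); a=cv2.approxPolyDP(h,4,True)[:,0]
        print(n,st[i],a.tolist())
        hol=cv2.findContours((l==i).astype(np.uint8),cv2.RETR_CCOMP,cv2.CHAIN_APPROX_NONE)
        for j,cc in enumerate(hol[0]):
            if hol[1][0][j][3]>=0: print("  hole",len(cc),cc[:,0].mean(0))
    P=[(80,65,5),(80,-65,5),(-80,-65,5),(-80,65,5),(64,48,5),(64,-48,5),(-64,0,5)]
    y=np.radians(-18);R=np.array([[np.cos(y),-np.sin(y)],[np.sin(y),np.cos(y)]])
    print("pred",[proj(s,np.r_[R@q[:2]+[556.4,32.8],q[2]+z])[0].round(1).tolist() for q in P])
E
python3 m.py g 89.5 200
```

```text
scene [276   0  11  23 145] [[276, 0], [286, 0], [285, 22]]
scene [310  57  58  16 396] [[367, 61], [317, 72], [310, 66], [356, 57]]
  hole 4 [349.  61.]
scene [ 261  171   45   36 1238] [[299, 171], [303, 206], [262, 206], [261, 172]]
  hole 6 [266.5 202. ]
  hole 8 [298.5 201.5]
pred [[303.3, 204.8], [260.4, 205.5], [259.3, 171.5], [298.4, 170.8], [297.2, 201.2], [265.8, 201.7], [279.1, 174.3]]
top [229 174  20  36 316] [[229, 174], [248, 179], [238, 209]]
  hole 12 [242.   181.92]
pred [[212.6, 167.7], [248.4, 178.6], [234.6, 223.1], [198.5, 211.9], [215.9, 173.5], [242.4, 181.6], [217.9, 213.0]]
```

Emit:
{"api": "step_arm", "payload": {
  "fingers": [1,1,1,1,1],
  "delta_pos": [
    [0,0,-0.008],
    [0,0,-0.006],
    [0,0,-0.004],
    [0,0,-0.0015],
    [0,0,0]
  ],
  "roll": [0,0,0,0,0]
}}

```text
clock: 19.1
tool_pos: [556.5, 33.6, 99.9]
eef_rot: [[0.31, 0.951, -0.001], [0.951, -0.31, -0.0], [-0.0, -0.001, -1.0]]
wrist_force: [-0.7, -0.3, -3.4]
width: 10.3
grasp_force: 78.2
```

Emit:
{"api": "step_arm", "payload": {
  "fingers": [1,1,1,1,1],
  "delta_pos": [
    [0,0,0],
    [0,0,0],
    [0,0,0],
    [0,0,0],
    [0,0,0]
  ],
  "roll": [0,0,0,0,0]
}}

```text
clock: 19.6
tool_pos: [556.7, 33.6, 100.4]
eef_rot: [[0.31, 0.951, 0.0], [0.951, -0.31, 0.0], [0.0, 0.0, -1.0]]
wrist_force: [-0.0, 0.5, -3.6]
width: 10.3
grasp_force: 78.2
```

```bash
python3 m.py i 70 200; cat > n.py <<'E'
from h import *
import sys
np.set_printoptions(precision=2,suppress=True)
def cen(s,u,v,dark=True,r=4):
    # background-subtracted darkness centroid, re-centred
    for _ in range(6):
        g=s["pixels"].astype(float).sum(2) if dark=="sum" else s["pixels"][...,2].astype(float)
        Y,X=np.mgrid[:g.shape[0],:g.shape[1]]
        k=np.hypot(X-u,Y-v)<=r; ring=np.median(g[(np.hypot(X-u,Y-v)>r)&(np.hypot(X-u,Y-v)<=r+1.5)])
        w=np.clip(ring-g-25,0,None)*k; u,v=(w*X).sum()/w.sum(),(w*Y).sum()/w.sum()
    return u,v
t=sys.argv[1]; z=float(sys.argv[2])
from rig import arm
st=arm.state(); print(st["tool_pos"],np.degrees(np.arctan2(st["eef_rot"][1,1],st["eef_rot"][0,1])))
a0,b0=load("top","a"),load("scene","a"); a,b=load("top",t),load("scene",t)
P=[(64,48),(64,-48),(-64,0)]
y=np.radians(-18);R=np.array([[np.cos(y),-np.sin(y)],[np.sin(y),np.cos(y)]])
hw=lambda q,zz,o: np.r_[R@q+o,zz]
for n,s,o in(("scene",b,(557.8,33.7)),("top",a,(555.3,31.7))):
    for i,q in enumerate(P):
        g=proj(s,hw(q,z+2.5,o))[0]; c=cen(s,*g,r=3)
        W=onz(s,*c,z+2.5); print(n,i,"start",g,"cen",c,"diff mm",(W-hw(q,0,o))[:2])
# the same centroid on the cover lying on the bench, as a check of the method (expect ~0)
y2=np.radians(24.73)
R=np.array([[np.cos(y2),-np.sin(y2)],[np.sin(y2),np.cos(y2)]])
for n,s,o in(("scene0",b0,(448.3,-315.3)),("top0",a0,(445.8,-317.4))):
    for i,q in enumerate(P):
        g=proj(s,hw(q,2.5,o))[0]; c=cen(s,*g,r=3); print(n,i,(onz(s,*c,2.5)-hw(q,0,o))[:2])
E
python3 n.py i 70
```

```text
scene [276   0  11  28 194] [[277, 0], [286, 0], [284, 27]]
scene [310  57  58  16 398] [[367, 61], [317, 72], [310, 67], [356, 57]]
  hole 4 [349.  61.]
scene [ 260  176   45   36 1227] [[299, 176], [304, 210], [262, 210], [261, 177]]
  hole 6 [266.5 207. ]
  hole 8 [298.   206.12]
pred [[302.8, 209.3], [260.4, 210.0], [259.3, 176.0], [298.0, 175.3], [296.8, 205.7], [265.8, 206.2], [278.9, 178.8]]
top [230 174  18  35 290] [[230, 174], [247, 179], [239, 208]]
  hole 14 [242.07 182.5 ]
pred [[213.2, 168.6], [248.6, 179.3], [235.0, 223.2], [199.3, 212.2], [216.4, 174.3], [242.6, 182.3], [218.5, 213.3]]
[556.67  33.56 100.35] -18.048175301797404
scene 0 start [297.22 206.51] cen (np.float64(297.39752144899904), np.float64(205.23546234509055)) diff mm [-4.94  2.72]
scene 1 start [266.2  207.05] cen (np.float64(266.6775), np.float64(206.69)) diff mm [-0.99  1.92]
scene 2 start [279.31 179.52] cen (np.float64(279.34285714285716), np.float64(182.0)) diff mm [11.61 -4.41]
top 0 start [216.82 174.72] cen (np.float64(nan), np.float64(nan)) diff mm [nan nan]
top 1 start [242.91 182.64] cen (np.float64(242.04706790123456), np.float64(182.3792438271605)) diff mm [0.98 3.01]
top 2 start [218.85 213.61] cen (np.float64(nan), np.float64(nan)) diff mm [nan nan]
scene0 0 [-2.68 -0.58]
scene0 1 [-2.58 -0.68]
scene0 2 [-3.04 -0.88]
top0 0 [-0.18  0.53]
top0 1 [-0.04  0.41]
top0 2 [-0.45  0.08]n.py:10: RuntimeWarning: invalid value encountered in scalar divide
  w=np.clip(ring-g-25,0,None)*k; u,v=(w*X).sum()/w.sum(),(w*Y).sum()/w.sum()
  return _methods._mean(a, axis=axis, dtype=dtype,
  ret = ret.dtype.type(ret / rcount)
```

```bash
cat > e.py <<'E'
from h import *
from scipy.ndimage import map_coordinates as mc
import sys
np.set_printoptions(precision=2,suppress=True)
def box(h): return np.array([(x,y,z) for x in(-80,80) for y in(-65,65) for z in(0,h)],float)
def world(P,p,z):
    c,s=np.cos(p[2]),np.sin(p[2]); return np.c_[p[0]+c*P[:,0]-s*P[:,1],p[1]+s*P[:,0]+c*P[:,1],P[:,2]+z]
def efit(s,f,h,z,p,lo,it=6):
    P=box(h); p=np.array(p,float)
    for _ in range(it):
        q=proj(s,world(P,p,z)); hi=cv2.convexHull(q.astype(np.float32),returnPoints=False)[:,0]
        pts=[];c0=q.mean(0)
        for i,j in zip(hi,np.roll(hi,-1)):
            A,B=q[i],q[j]; L=np.hypot(*(B-A))
            if L<10: continue
            d=(B-A)/L; n=np.array([d[1],-d[0]]); n*=np.sign(n@(A-c0))
            for t in np.arange(2.5,L-2.5,.5):
                o=np.arange(-3.5,3.51,.1); X=A+d*t+o[:,None]*n
                v=mc(f,[X[:,1],X[:,0]],order=1)
                a,b=np.median(v[:12]),np.median(v[-12:])
                if a-b<lo: continue
                k=np.where((v[:-1]>=(a+b)/2)&(v[1:]<(a+b)/2))[0]
                if len(k)==1: pts.append((i,j,*X[k[0]]))
        def r(x):
            Q=proj(s,world(P,x,z)); o=[]
            for i,j,u,v in pts:
                d=Q[j]-Q[i]; o.append((d[0]*(v-Q[i][1])-d[1]*(u-Q[i][0]))/np.hypot(*d))
            return np.array(o)
        S=np.array([10,10,.1]); g=least_squares(lambda x:r(x*S),p/S,loss="soft_l1",f_scale=.2); p=g.x*S
    e=r(p); edges={}
    for (i,j,_,_),w in zip(pts,e): edges.setdefault((int(i),int(j)),[]).append(w)
    return p,{k:(len(v),round(float(np.median(v)),2)) for k,v in edges.items()}
def blue(s): x=s["pixels"].astype(float); return x[...,2]-x[...,0]
def gray(s): return s["pixels"].astype(float)[...,0]
if __name__=="__main__":
    t=sys.argv[1]; z=float(sys.argv[2])
    for n in("top","scene"):
        s0,s=load(n,"a"),load(n,t)
        for l,a in(("unit",(s0,gray(s0),60,0,(556.4,32.8,-.314),50)),("bench cover",(s0,blue(s0),5,0,(447,-316,.431),40)),("cover now",(s,blue(s),5,z,(556.7,33.6,-.315),40))):
            p,e=efit(*a); print(n,l,p[:2],np.degrees(p[2]),e)
E
python3 e.py i 69.8
```

```text
top unit [555.61  32.82] -17.958580133354396 {(4, 0): (74, -0.49), (0, 2): (60, -0.82), (3, 7): (81, -0.32), (7, 5): (64, -0.48)}
top bench cover [ 445.48 -317.19] 25.065638686498964 {(1, 3): (63, -0.3), (2, 6): (80, -0.4), (6, 4): (62, -0.3), (5, 1): (80, -0.4)}
top cover now [557.08  35.05] -18.14398777159342 {(4, 0): (51, 0.01), (7, 5): (27, 0.0)}
scene unit [557.12  32.71] -16.43692205127223 {(7, 6): (17, 0.01), (6, 4): (72, -0.29), (4, 0): (59, -0.71), (0, 1): (16, -0.06), (1, 3): (60, -0.81), (3, 7): (60, -1.49)}
scene bench cover [ 445.65 -316.1 ] 24.58096871870313 {(6, 4): (68, -0.2), (4, 0): (65, -0.3), (1, 3): (64, -0.4), (3, 7): (63, -0.5)}
scene cover now [556.82  37.69] -17.6465418704977 {(6, 4): (75, 0.0), (4, 0): (59, 0.1), (1, 3): (50, -0.0), (3, 7): (59, 0.0)}
```

```bash
cat > k.py <<'E'
from e import *
H=np.array([(64,48,0),(64,-48,0),(-64,0,0)],float)
def cenf(w,u,v,r):
    Y,X=np.mgrid[:w.shape[0],:w.shape[1]]
    for _ in range(8):
        k=np.clip(r+.5-np.hypot(X-u,Y-v),0,1)*w
        if k.sum()<.5: return None
        u,v=(k*X).sum()/k.sum(),(k*Y).sum()/k.sum()
    return np.array([u,v])
t=sys.argv[1]; z=float(sys.argv[2])
for n in("top","scene"):
    s0,s=load(n,"a"),load(n,t)
    def hol(s,p,z,zz):
        f=blue(s); out=[]
        W=world(H+[0,0,zz],p,z)
        for w in W:
            g=proj(s,w)[0]; Y,X=np.mgrid[:f.shape[0],:f.shape[1]]; d=np.hypot(X-g[0],Y-g[1])
            ring=np.percentile(f[(d>3)&(d<5)],70)
            c=cenf(np.clip((ring-f)/ring-.1,0,.9)if ring>50 else f*0,*g,3.2)
            out.append(None if c is None else (onz(s,*c,w[2])-w)[:2])
        return out
    dk=lambda s:np.clip(1-s["pixels"].max(2)/170.,0,1)
    pu=(555.3,31.7) if n=="top" else (557.8,33.7)
    W=world(H,(*pu,-.3146),60)
    print(n,"thread",[ (onz(s0,*cenf(dk(s0),*proj(s0,w)[0],1.6),60)-w)[:2]+pu for w in W])
    print(n,"bench hole",[None if d is None else d+[445.8,-317] for d in hol(s0,(445.8,-317,.431),0,4)])
    print(n,"now hole",[None if d is None else d+[556.7,34] for d in hol(s,(556.7,34,-.315),z,4)])
E
python3 k.py i 69.8
```

```text
Traceback (most recent call last):
  File "k.py", line 25, in <module>
    print(n,"thread",[ (onz(s0,*cenf(dk(s0),*proj(s0,w)[0],1.6),60)-w)[:2]+pu for w in W])
                        ~~~^^^^^^^^^^^^^^^^^^^^^^^^^^^^^^^^^^^^^^^^
TypeError: Value after * must be an iterable, not NoneType
```

```bash
python3 - <<'E'
s=open("k.py").read()
s=s.replace("""    W=world(H,(*pu,-.3146),60)
""","""    W=world(H,(*pu,-.3146),60)
    def th(w):
        g=proj(s0,w)[0]; f=gray(s0); Y,X=np.mgrid[:f.shape[0],:f.shape[1]]; d=np.hypot(X-g[0],Y-g[1])
        m=np.percentile(f[d<2.5],80); c=cenf(np.clip((m-f)/m-.1,0,1),*g,1.5)
        return None if c is None else (onz(s0,*c,60)-w)[:2]+pu
""").replace("[ (onz(s0,*cenf(dk(s0),*proj(s0,w)[0],1.6),60)-w)[:2]+pu for w in W]","[th(w) for w in W]")
open("k.py","w").write(s)
E
python3 k.py i 69.8
```

```text
top thread [array([555.93,  32.82]), array([555.63,  32.8 ]), array([555.45,  32.69])]
top bench hole [array([ 445.59, -316.77]), array([ 445.72, -316.55]), array([ 445.49, -317.02])]
top now hole [None, array([555.61,  34.32]), None]
scene thread [None, None, None]
scene bench hole [array([ 447.21, -316.01]), array([ 447.14, -315.95]), array([ 447.13, -316.13])]
scene now hole [array([556.53,  36.15]), array([559.38,  34.8 ]), None]
```

Emit:
{"api": "step_arm", "payload": {
  "fingers": [1,1,1,1,1],
  "delta_pos": [
    [-0.0004,-0.0008,0],
    [-0.0003,-0.0008,0],
    [0,0,0],
    [0,0,0],
    [0,0,0]
  ],
  "roll": [0,0,0,0,0]
}}

```text
clock: 20.2
tool_pos: [556.0, 32.0, 100.3]
eef_rot: [[0.31, 0.951, 0.0], [0.951, -0.31, 0.0], [0.0, -0.0, -1.0]]
wrist_force: [1.1, -0.4, -3.6]
width: 10.2
grasp_force: 78.2
```

Emit:
{"api": "step_arm", "payload": {
  "fingers": [1,1,1,1,1],
  "delta_pos": [
    [0,0,0],
    [0,0,0],
    [0,0,0],
    [0,0,0],
    [0,0,0]
  ],
  "roll": [0,0,0,0,0]
}}

```text
clock: 20.7
tool_pos: [555.9, 31.9, 100.3]
eef_rot: [[0.31, 0.951, -0.0], [0.951, -0.31, 0.0], [-0.0, -0.0, -1.0]]
wrist_force: [-0.2, 0.2, -4.2]
width: 10.4
grasp_force: 78.2
```

```bash
python3 - <<'E'
from h import *
snap(tag="j")
from rig import arm
s=arm.state();print(s["clock"],s["tool_pos"],s["eef_rot"],s["wrist_force"],s["moment"])
b=load("scene","j"); p=b["pixels"].astype(int)
m=(p[...,0]>110)&(p[...,1]<50)&(p[...,2]<50); m[:,:300]=0; m[:,360:]=0; m[175:]=0
print("red plate px",m.sum(),np.argwhere(m).mean(0))
f=load("scene","f")["pixels"].astype(int); m=(f[...,0]>110)&(f[...,1]<50)&(f[...,2]<50); m[:,:300]=0; m[:,360:]=0; m[175:]=0
print("before",m.sum(),np.argwhere(m).mean(0))
E
python3 k.py j 69.8
```

```text
20.8 [555.983983    31.9394069  100.29623705] [[ 3.09837787e-01  9.50789433e-01  5.79015585e-06]
 [ 9.50789433e-01 -3.09837787e-01  1.83616929e-05]
 [ 1.92521126e-05 -1.83927283e-07 -1.00000000e+00]] [-0.58362991  0.23346581 -3.36830497] [-0.01789166 -0.04872898  0.05753962]
red plate px 249 [139.09638554 329.40963855]
before 246 [139.04878049 329.55284553]
top thread [array([555.93,  32.82]), array([555.63,  32.8 ]), array([555.45,  32.69])]
top bench hole [array([ 445.59, -316.77]), array([ 445.72, -316.55]), array([ 445.49, -317.02])]
top now hole [None, array([555.18,  33.06]), None]
scene thread [None, None, None]
scene bench hole [array([ 447.21, -316.01]), array([ 447.14, -315.95]), array([ 447.13, -316.13])]
scene now hole [array([556.07,  34.57]), array([558.54,  33.56]), None]
```

```bash
python3 -c "
from rig import arm
print(arm.finish_job())"
```

```text
the job is handed in; nothing more can be done
None
```

I handed the job in: the red plate is hanging on the peg, and the arm is holding the blue cover level about 10 mm above the unit. The one or two cover holes the cameras could see put the cover within about 1 mm of the threads; hole 2 was hidden, so its fit rests on the cover's angle.

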